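# Open the roll-top drying box and hang the vase on its peg

### The job

Raise the slatted roll-top shutter of the drying box by its steel lip until it stays open on its own. Then take the narrow-necked vase lying in the cradle, turn it neck down and gently slide its neck down over the slanted peg inside the box until the mouth sits on the peg's collar, and let go there; do not drop it on. Leave the shutter open and the other pots and the tin where they stand.

Things in the scene. Friction and masses are not known exactly. Their poses are not given: they have to be found in the camera images.
- roll_box: Fixed plywood drying box, 370 (x) x 330 (y) mm, 275 high, rounded side panels, 306 wide inside. Origin: centre of its underside, on the table; front faces its -x. Front wall: x -166 to -154, top 148 above the table. Floor 12 thick. Rear of the top (x beyond +75) is a fixed curved cover. Side tracks: circle arcs of radius 170 about a level axis along y, 90 above the origin.
- track_axis (a point): Centre of the tracks' circle, midway between the side panels, 90 above the table, in the box's frame (x back, y along the axis).
- shutter (a joint): Shutter's angle along its tracks: 0 closed, grows as it goes up and back, stop at 1.6 (fully open). The 95-degree curtain of 5 mm wooden slats (outer radius 173) turns as one about track_axis. Its heavy lip makes it fall shut below about 0.85 and fall open, damped, beyond. A level push on the lip takes about 6 N at the start.
- lip_edge (a point): Middle of the outer edge of the steel lip: a bar 240 long (y), 10 thick, standing 29 out from the slats, edge at radius 202 about track_axis. Closed: 33 degrees above the level on the front side (169 before the axis, 200 above the table). Slats go on 13 degrees below the lip. Closed fingers held in front of the lip can push it up and back.
- vase: Loose red, gold-banded bottle-shaped vase, hollow, 0.2 kg, 130 long. Origin: centre of its base; z runs to the mouth. Straight body of diameter 56 from z 0 to 70, shoulder to z 88, neck of outer diameter 28 and bore 20 to z 124, rim of outer diameter 35. Lies level in the cradle, axis 65 above the table, neck along the cradle's +x.
- vase_mouth (a point): Centre of the vase's mouth (z 130 in the vase).
- peg: Fixed steel peg on a foot in the box. Origin on the peg's axis in the collar's upper face; z runs up the peg, which leans 30 degrees from the vertical towards its own front (towards the robot side). The peg has diameter 14, stands 80 above the collar and its last 8 taper. The collar has diameter 48.
- peg_seat (a point): Centre of the collar's upper face (same point as the peg's origin), 68 above the table; the axes are the peg's.
- cradle: Fixed wooden V cradle, 130 (x) x 60 (y) mm; origin: centre of its underside on the table. Its V, 43 wide, 42 long, carries the base half of the vase's body; the vase's base is at x -60 and the mouth at x +70. No part is higher than 51, and beside the V there is free room for fingers down to 12 above the table.
- pot_a: Bystander: squat red pot, diameter 83, 76 high; origin: centre of its underside.
- pot_b: Bystander: squat red pot, diameter 69, 63 high; origin: centre of its underside.
- tin: Bystander: plain metal tin, diameter 60, 70 high; origin: centre of its underside.

How it is judged:
By the outcome, as a careful person would: the job done as asked, in the order asked, and still so for the second after the job is handed in, with the robot touching nothing.
It also fails if it takes over 72 s, if anything falls off the work surface, if the arm or the gripper's body presses on something with over 40 N, if the wrist force passes 120 N, or if a joint passes its speed limit or range.

### The arm

A 6-joint arm with a two-finger parallel gripper is mounted at the origin on the work surface. World frame = base frame: x ahead of the robot, y to its left, z up, the work surface at z = 0. Lengths are in m, angles in rad, forces in N, time in s.
With the tool pointing down it reaches from about 0.25 to 0.775 m from the base axis. Payload 4 kg.
Tool frame: the origin (TCP) lies at the very end of the fingers, on their centre line; the grasp point (between the pads) lies 19 mm behind it (robot.tcp_to_grasp is the distance from the TCP to the grasp point, in m); z points along the fingers, y is the line along which they close (so a half turn about z gives the same grasp; the last joint's range is limited). The gripper opens to 94 mm and grips with 3 to 60 N. Pads are 16 mm wide; open, the fingers measure 119 mm over their backs; the gripper's body (75 mm by 177 mm) begins 78 mm behind the grasp point.
Start: joints at [1.034, 0.087, 1.371, -0, 1.684, -0.103], TCP at [0.231, 0.499, 0.206] pointing down, gripper open.
Joint ranges: [-3.1, 3.1], [-0.76, 2.03], [0.27, 2.55], [-1.08, 4.22], [0.17, 2.65], [-2.57, 2.57]. Speed limits (rad/s): [2.79, 2.79, 3.14, 3.14, 3.14, 3.14].

### API

Orientations are given as [roll, pitch, yaw] about the fixed x, y, z axes, in that order (R = Rz(yaw) Ry(pitch) Rx(roll)).
In Python, from bench import robot gives the robot as it stands.
- The arm moves only by the tool nudge_tcp, called by a JSON object that holds its "api" and its "payload", one argument or row to a line. Schema: {"type":"object","properties":{"segments":{"type":"array","items":{"type":"array","items":{"type":"number"},"minItems":5,"maxItems":5},"minItems":1,"maxItems":20},"only":{"type":"string"},"quiet":{"type":"boolean"},"lines":{"type":"string"}},"required":["segments"],"additionalProperties":false}. segments is a list of rows, 1 to 20 of them, each of 5 numbers: the finger opening in m, then dx, dy, dz in m, then a turn about the tool's z in rad; each row shifts and turns the commanded pose from where the row before left it, along the tool's axes as they then stand; what a row does not reach is not made up. A row lasts 1/12 s, in which the tool goes at most 0.0417 m and 0.125 rad, less where a joint would pass 70% of its speed; a pose out of reach is approached as far as the arm can. The fingers move at their own pace and stop on an object; the grip force is fixed at half the most. Time passes only in rows, so rows that do not move let the fingers close. The tool returns the time, the measured TCP pose, the force, the opening and the grip force at its end. only (a regular expression) keeps the lines of the reply that match it, lines (a string "A,B") keeps lines A to B, and quiet returns only ok. Input that does not fit is refused with a message, and nothing moves.
- robot.get_obs(): the state, without advancing time (a new reading comes with each control period).
- robot.snapshot(name): name is "scene" or "top" or "wrist"; returns a dict with "color" (400x640x3 uint8, blue, green, red), "fx", "fy", "cx", "cy" (pixels), "extrinsics" (4x4, takes a point from world to camera coordinates). Camera axes: x right, y down, z forward; pixel columns grow to the right and rows downward; lengths in m; the calibration is good to about 2 mm. A picture is of the moment at which its call begins. There is no depth.
- robot.close_job(): hands the job in; it is judged then, once.
The state is a dict: "time": time; "joint_positions": joint angles; "qvel": joint speeds; "joint_torque": joint torques, N m; "tool_pos": TCP position; "ee_rot": TCP orientation; "wrist_force": force on the tool from outside, world axes, zero at the start; "wrist_torque": the same for the moment, N m; "width": finger opening in m; "finger_force": force on a finger pad.
Only numpy, scipy, OpenCV 4.12 (cv2) and the standard library are available. Lean on these libraries where they do the work, as an engineer would, in place of code of your own. Each camera call takes 0.05 s, during which the arm holds its last target. There are 200 camera calls.

## Working session

There is one attempt and no reset: what is moved stays moved. The work goes in short steps, Python scripts to look and compute and a tool call to move; the robot and the scene stay as the last step left them, time stands still between calls to the robot, and variables do not carry over. Pictures are saved under pics/ and viewed, at most 10 in all, crops included, and the job is handed in when it is done.

```bash
ls; mkdir -p pics; python3 - <<'E'
from bench import robot
import cv2,numpy as np
for n in("scene","top"):
    s=robot.snapshot(n); cv2.imwrite(f"pics/{n}0.png",s["color"])
    print(n,s["fx"],s["fy"],s["cx"],s["cy"]);print(np.round(s["extrinsics"],4).tolist())
print(robot.get_obs())
E
```

```text
bench.py
pics
scene 389.43250056674356 389.43250056674356 313.5518268751271 193.92681715719883
[[0.6993, -0.7148, 0.0033, -0.3456], [-0.6763, -0.6632, -0.3206, 0.4248], [0.2314, 0.222, -0.9472, 0.9339], [0.0, 0.0, 0.0, 1.0]]
top 367.4535364156697 367.4535364156697 322.2723237923288 200.06080743993334
[[0.0179, -0.9998, 0.003, 0.0204], [-0.9876, -0.0181, -0.156, 0.5409], [0.156, -0.0002, -0.9878, 1.0813], [0.0, 0.0, 0.0, 1.0]]
{'time': 0.1, 'joint_positions': array([ 1.03388097e+00,  8.78907355e-02,  1.37206009e+00,  1.30933077e-05,
        1.68358483e+00, -1.03093351e-01]), 'qvel': array([ 0.00015592, -0.00260028, -0.00119148,  0.00070561, -0.00097391,
        0.00133016]), 'joint_torque': array([ 2.84660717e-03, -3.41252267e+01, -3.03301120e+01,  7.20658712e-02,
        3.04095203e-02, -1.07185326e-04]), 'tool_pos': array([0.23094094, 0.4986432 , 0.20443777]), 'ee_rot': array([-3.13966130e+00, -2.12899928e-04,  2.70777190e+00]), 'wrist_force': array([-0.21153344, -0.41259898,  0.25865024]), 'wrist_torque': array([-0.01986383, -0.04067408,  0.03557658]), 'finger_force': 0.0, 'width': 0.09421920794591866}
```
View pics/scene0.png

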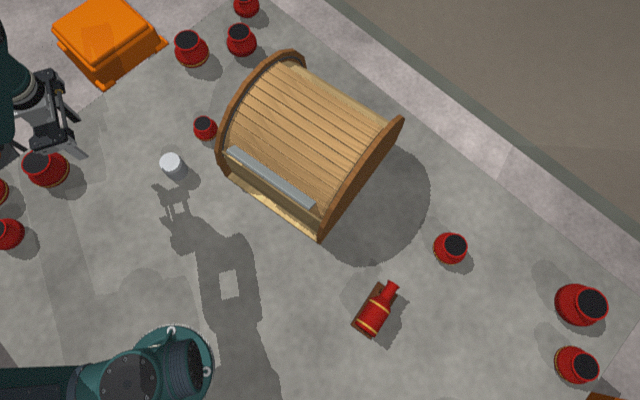

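View pics/top0.png

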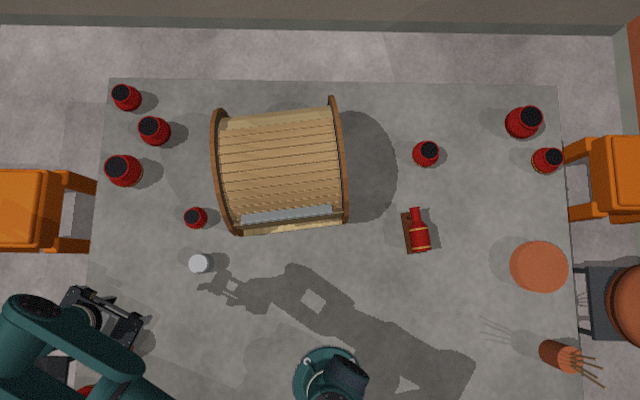

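The scene view shows the box with its steel lip from about (228,150) to (315,205) and the vase from (365,335) to (392,283). In the top view the lip runs from (241,219) to (332,209), and the vase from (420,250) to (415,208). I'll enlarge both.

```bash
python3 - <<'E'
import cv2,numpy as np
s=cv2.imread("pics/scene0.png");t=cv2.imread("pics/top0.png")
def crop(im,x,y,w,h,k,g):
    c=cv2.resize(im[y:y+h,x:x+w],None,fx=k,fy=k,interpolation=cv2.INTER_CUBIC)
    for u in range((x//g+1)*g,x+w,g): cv2.line(c,((u-x)*k,0),((u-x)*k,6),(255,255,0),1); cv2.putText(c,str(u),((u-x)*k-10,16),0,.35,(255,255,0))
    for v in range((y//g+1)*g,y+h,g): cv2.line(c,(0,(v-y)*k),(6,(v-y)*k),(255,255,0),1); cv2.putText(c,str(v),(8,(v-y)*k+4),0,.35,(255,255,0))
    return c
cv2.imwrite("pics/vase.png",np.hstack([crop(s,340,272,66,75,6,10),crop(t,392,195,66,75,6,10)]))
a=crop(s,208,40,200,210,2,20); 
cv2.imwrite("pics/box.png",np.hstack([crop(s,212,44,198,200,2,20),crop(t,206,90,150,150,2,20)[:400] if 0 else cv2.copyMakeBorder(crop(t,206,90,150,150,2,20),0,100,0,0,0)]))
E
```

View pics/vase.png

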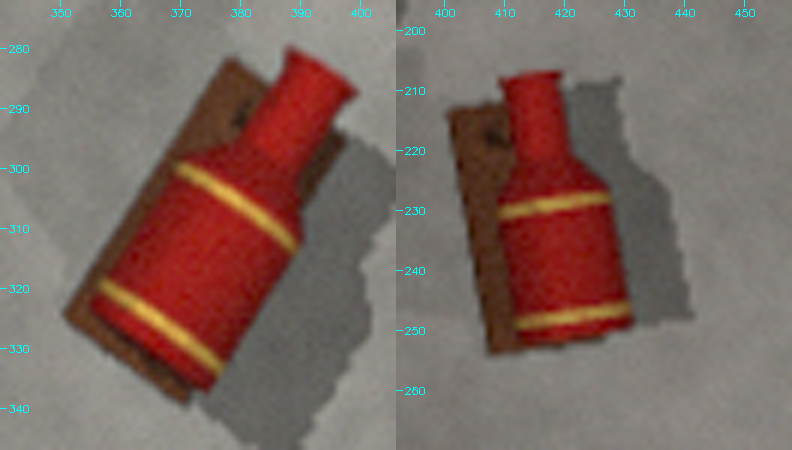

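View pics/box.png

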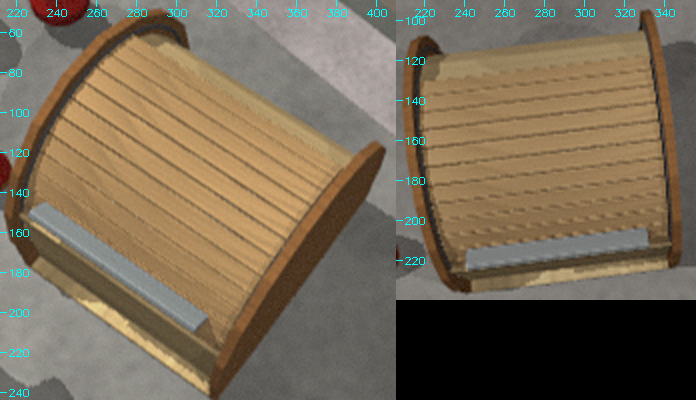

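The enlarged vase reads as follows (mouth centre, base centre):
- **Scene:** (393.8,283.6), (365.2,329.9)
- **Top:** (414.6,207.3), (421.7,250.6)

The lip's outer corners are (226,147.5) and (309.5,210) in the scene view, and (241,225) and (332,213) in the top view. Next I'll triangulate.

```bash
cat > h.py <<'E'
import numpy as np,cv2
from scipy.spatial.transform import Rotation as Rn
C={"scene":(389.4325,313.5518,193.9268,np.array([[0.6993,-0.7148,0.0033,-0.3456],[-0.6763,-0.6632,-0.3206,0.4248],[0.2314,0.222,-0.9472,0.9339]])),
"top":(367.4535,322.2723,200.0608,np.array([[0.0179,-0.9998,0.003,0.0204],[-0.9876,-0.0181,-0.156,0.5409],[0.156,-0.0002,-0.9878,1.0813]]))}
def PM(c):
    f,cx,cy,E=C[c]; return np.array([[f,0,cx],[0,f,cy],[0,0,1]])@E
def proj(c,p):
    q=np.c_[np.atleast_2d(p),np.ones(len(np.atleast_2d(p)))]@PM(c).T; return q[:,:2]/q[:,2:]
def tri(a,b):
    X=cv2.triangulatePoints(PM("scene"),PM("top"),np.float64(a).reshape(2,1),np.float64(b).reshape(2,1)); return (X[:3]/X[3]).ravel()
def box(b,p):  # box frame -> world; b=(x,y,yaw)
    return np.atleast_2d(p)@Rn.from_euler('z',b[2]).as_matrix().T+[b[0],b[1],0]
E
python3 - <<'E'
from h import *
from scipy.optimize import least_squares
for c in C: print(c,-C[c][3][:,:3].T@C[c][3][:,3])
m=tri((393.8,283.6),(414.6,207.3));b=tri((365.2,329.9),(421.7,250.6));d=m-b
print("mouth",m,"base",b,"len",np.linalg.norm(d),"yaw",np.arctan2(d[1],d[0]))
l=tri((226,147.5),(241,225));r=tri((309.5,210),(332,213));print("lip",l,r,np.linalg.norm(l-r))
th=np.radians(33);R=202
lip=[(-.202*np.cos(th),y,.09+.202*np.sin(th)) for y in(.12,-.12)]
lo=np.array([-np.sin(th),0,-np.cos(th)])*.005
obs=[("scene",lip[0]+lo,(226,147.5)),("scene",lip[1]+lo,(309.5,210)),("top",lip[0]+lo,(241,225)),("top",lip[1]+lo,(332,213))]
f=lambda v:np.concatenate([(proj(c,box(v,p))[0]-o) for c,p,o in obs])
s=least_squares(f,[.6,0,0]);print("box",s.x,f(s.x).round(1))
def vase(v,z=.065):
    u=np.array([np.cos(v[2]),np.sin(v[2]),0]);o=np.array([v[0],v[1],z]);return o,o+.13*u
vo=[("scene",0,(365.2,329.9)),("scene",1,(393.8,283.6)),("top",0,(421.7,250.6)),("top",1,(414.6,207.3))]
g=lambda v:np.concatenate([(proj(c,vase(v)[i])[0]-o) for c,i,o in vo])
q=least_squares(g,[b[0],b[1],0]);print("vase",q.x,g(q.x).round(1))
ims=[]
for c in C:
    im=cv2.resize(cv2.imread(f"pics/{c}0.png"),None,fx=3,fy=3)
    def dl(p,col):
        pts=((proj(c,p)+.5)*3).astype(int); cv2.polylines(im,[pts.reshape(-1,1,2)],False,col,1)
    a=np.radians(np.arange(-25,206,5))
    for y in(.165,-.165): dl(box(s.x,[(-.185*np.cos(t),y,.09+.185*np.sin(t)) for t in a]),(255,255,0))
    dl(box(s.x,[(-.166,.153,.148),(-.166,-.153,.148)]),(0,255,0))
    dl(box(s.x,lip),(0,0,255)); dl(np.array(vase(q.x)),(255,0,0))
    e=proj(c,box(s.x,[(0,0,.15)]))[0]*3
    x0,y0=(int(e[0]-200),int(e[1]-200)); x0=max(x0,0);y0=max(y0,0)
    ims.append(cv2.resize(im,None,fx=1,fy=1)[y0:y0+500,x0:x0+400] if c=="top" else cv2.resize(im[max(y0-100,0):][:700,x0-100:x0+500],(400,466))[:466])
h=min(i.shape[0] for i in ims);cv2.imwrite("pics/ov.png",np.hstack([i[:h] for i in ims]))
E
```

```text
scene [ 0.31286586 -0.17263332  1.02192144]
top [0.36514488 0.03040247 1.15242734]
mouth [ 0.51959213 -0.24601063  0.06448441] base [ 0.39302894 -0.26809173  0.05153984] len 0.12912543323303793 yaw 0.1727285083701833
lip [0.44699257 0.23468123 0.22057957] [0.4839854  0.00373831 0.18375956] 0.23676743131042255
box [0.63675348 0.14551484 0.13129611] [ 0.4  2.2 -0.9 -0.9 -0.4 -1.5  0.   0.2]
vase [ 0.39168878 -0.26602525  0.15600193] [-0.5 -0.1  0.3 -0.3  0.6  0.2 -0.1 -0. ]
```

View pics/ov.png

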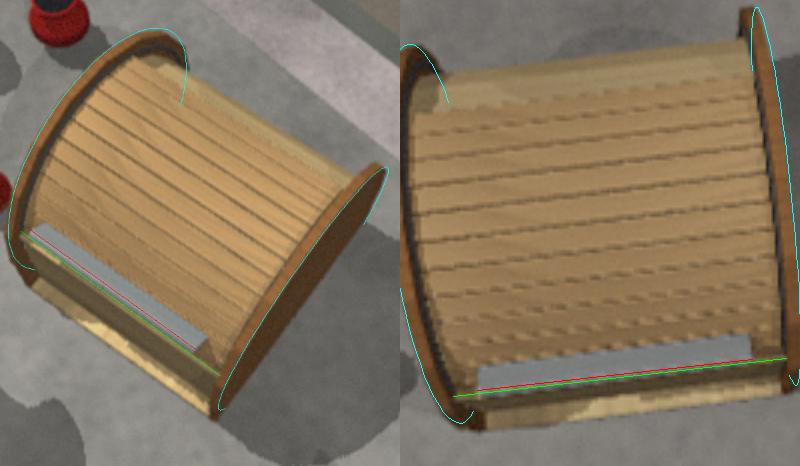

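The overlay fits to about 3 mm. The box is at (0.637, 0.1455) with yaw 0.131; the vase base is at (0.392, -0.266) with yaw 0.156. I'll turn the tool to the box's axes, close the fingers, and move in front of the lip.

{"api": "nudge_tcp", "payload": {
  "segments": [
    [0, 0, 0, 0, -0.113],
    [0, 0, 0, 0, -0.113],
    [0, 0, 0, 0, -0.113],
    [0, 0, 0, 0, -0.113],
    [0, 0, 0, 0, -0.112],
    [0, -0.0142, -0.0367, 0.0017, 0],
    [0, -0.0142, -0.0367, 0.0017, 0],
    [0, -0.0142, -0.0367, 0.0017, 0],
    [0, -0.0142, -0.0367, 0.0017, 0],
    [0, -0.0142, -0.0367, 0.0017, 0],
    [0, -0.0142, -0.0367, 0.0017, 0],
    [0, -0.0142, -0.0367, 0.0017, 0],
    [0, -0.0142, -0.0367, 0.0017, 0],
    [0, -0.0142, -0.0367, 0.0017, 0],
    [0, -0.0142, -0.0367, 0.0017, 0],
    [0, -0.0142, -0.0367, 0.0017, 0],
    [0, 0, 0, 0, 0]
  ]
}}

```text
time: 1.52
tool_pos: [0.4405, 0.1132, 0.1857]
ee_rot: [-3.138, -0.001, -3.02]
wrist_force: [-0.3, -0.1, 0.7]
width: 0.0004
finger_force: 0.0
```

{"api": "nudge_tcp", "payload": {
  "segments": [
    [0, -0.019, 0.006, -0.002, 0],
    [0, -0.0065, 0, -0.008, 0],
    [0, -0.0065, 0, -0.008, 0],
    [0, -0.0065, 0, -0.008, 0],
    [0, -0.0065, 0, -0.008, 0],
    [0, -0.0085, 0, -0.0065, 0],
    [0, -0.0085, 0, -0.0065, 0],
    [0, -0.0085, 0, -0.0065, 0],
    [0, -0.0085, 0, -0.0065, 0]
  ]
}}

```text
time: 2.27
tool_pos: [0.5138, 0.1351, 0.2477]
ee_rot: [-3.141, -0.005, -3.011]
wrist_force: [-4.8, -3.0, 3.6]
width: 0.0002
finger_force: 2.5
```

{"api": "nudge_tcp", "payload": {
  "segments": [
    [0, -0.0095, 0, -0.005, 0],
    [0, -0.0095, 0, -0.005, 0],
    [0, -0.0095, 0, -0.005, 0],
    [0, -0.0095, 0, -0.005, 0],
    [0, -0.01, 0, -0.003, 0],
    [0, -0.01, 0, -0.003, 0],
    [0, -0.01, 0, -0.003, 0],
    [0, -0.01, 0, -0.002, 0],
    [0, -0.01, 0, -0.001, 0],
    [0, -0.01, 0, 0, 0],
    [0, -0.01, 0, 0, 0],
    [0, -0.01, 0, 0, 0],
    [0, -0.01, 0, 0, 0],
    [0, 0, 0, 0, 0],
    [0, 0, 0, 0, 0]
  ]
}}

```text
time: 3.52
tool_pos: [0.6426, 0.1525, 0.2776]
ee_rot: [3.141, -0.002, -3.011]
wrist_force: [-0.2, -0.0, 0.2]
width: 0.0006
finger_force: 0.0
```

```bash
python3 - <<'E'
from bench import robot
import cv2
for n in("scene","top"): cv2.imwrite(f"pics/{n}1.png",robot.snapshot(n)["color"])
E
```

{"api": "nudge_tcp", "payload": {
  "segments": [
    [0.094, 0, 0, -0.03, 0],
    [0.094, 0, 0, 0, -0.025],
    [0.094, 0.0242, -0.0312, 0, 0],
    [0.094, 0.0242, -0.0312, 0, 0],
    [0.094, 0.0242, -0.0312, 0, 0],
    [0.094, 0.0242, -0.0312, 0, 0],
    [0.094, 0.0242, -0.0312, 0, 0],
    [0.094, 0.0242, -0.0312, 0, 0],
    [0.094, 0.0242, -0.0312, 0, 0],
    [0.094, 0.0242, -0.0312, 0, 0],
    [0.094, 0.0242, -0.0312, 0, 0],
    [0.094, 0.0242, -0.0312, 0, 0],
    [0.094, 0.0242, -0.0312, 0, 0],
    [0.094, 0.0242, -0.0312, 0, 0],
    [0.094, 0, 0, 0.035, 0],
    [0.094, 0, 0, 0.035, 0],
    [0.094, 0, 0, 0.03, 0],
    [0.094, 0, 0, 0, 0]
  ]
}}

```text
time: 5.12
tool_pos: [0.4102, -0.2604, 0.2012]
ee_rot: [3.132, -0.008, -2.986]
wrist_force: [0.6, 1.8, -0.8]
width: 0.094
finger_force: 0.0
```

```bash
python3 - <<'E'
from bench import robot
import cv2,numpy as np
S={n:robot.snapshot(n) for n in("scene","top","wrist")}
for n in S: cv2.imwrite(f"pics/{n}2.png",S[n]["color"])
w=S["wrist"];print(w["fx"],w["cx"],w["cy"],np.round(w["extrinsics"],4).tolist())
def crop(im,x,y,w,h,k,g):
    c=cv2.resize(im[y:y+h,x:x+w],None,fx=k,fy=k,interpolation=cv2.INTER_CUBIC)
    for u in range((x//g+1)*g,x+w,g): cv2.line(c,((u-x)*k,0),((u-x)*k,6),(255,0,255),1); cv2.putText(c,str(u),((u-x)*k-10,16),0,.35,(255,0,255))
    for v in range((y//g+1)*g,y+h,g): cv2.line(c,(0,(v-y)*k),(6,(v-y)*k),(255,0,255),1); cv2.putText(c,str(v),(8,(v-y)*k+4),0,.35,(255,0,255))
    return c
cv2.imwrite("pics/boxopen.png",np.hstack([crop(S["scene"]["color"],210,90,130,150,3,10),crop(S["top"]["color"],215,95,135,150,3,10)]))
E
```

```text
327.1817388312568 318.14710654742095 199.44377351916333 [[-0.1563, 0.9877, 0.0, 0.3239], [0.9466, 0.1498, 0.2856, -0.3829], [0.2821, 0.0447, -0.9583, 0.2913], [0.0, 0.0, 0.0, 1.0]]
```

View pics/boxopen.png

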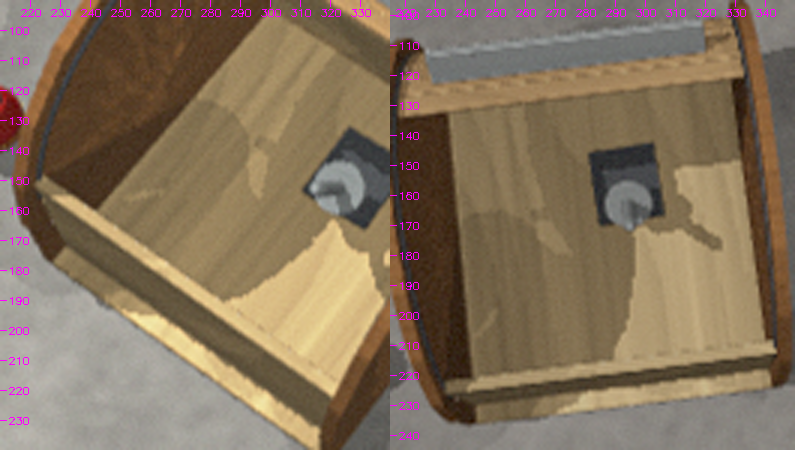

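View pics/wrist2.png

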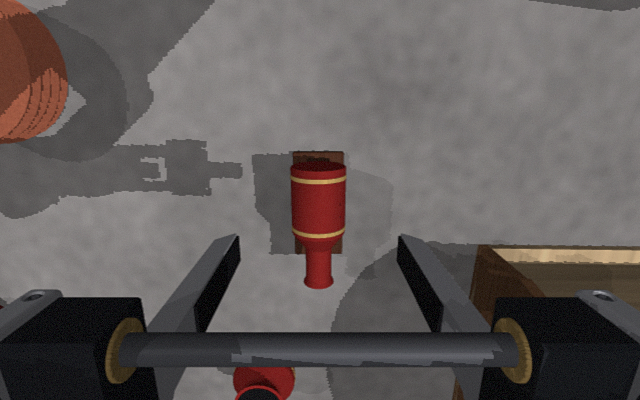

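The shutter stays open, and the collar shows at about (322,152) in the scene view and (294,163) in the top view. In the wrist view the vase is centred between the fingers at column 318, so I'll descend and grip near the base.

{"api": "nudge_tcp", "payload": {
  "segments": [
    [0.094, -0.003, -0.001, 0.035, 0],
    [0.094, 0, 0, 0.035, 0],
    [0.094, 0, 0, 0.035, 0],
    [0.094, 0, 0, 0.025, 0],
    [0.094, 0, 0, 0.015, 0],
    [0.094, 0, 0, 0.01, 0],
    [0.094, 0, 0, 0, 0],
    [0.04, 0, 0, 0, 0],
    [0.04, 0, 0, 0, 0],
    [0.04, 0, 0, 0, 0],
    [0.04, 0, 0, 0, 0],
    [0.04, 0, 0, 0, 0],
    [0.04, 0, 0, 0, 0]
  ]
}}

```text
time: 6.35
tool_pos: [0.4172, -0.2629, 0.0544]
ee_rot: [3.141, 0.001, -2.987]
wrist_force: [-1.0, 8.4, 4.0]
width: 0.0576
finger_force: 4.0
```

{"api": "nudge_tcp", "payload": {
  "segments": [
    [0.075, 0, 0, 0, 0],
    [0.075, 0, 0, 0, 0],
    [0.075, 0, 0, 0, 0]
  ]
}}

```text
time: 6.6
tool_pos: [0.417, -0.2636, 0.0537]
ee_rot: [-3.141, -0.0, -2.986]
wrist_force: [-0.4, -1.0, -0.4]
width: 0.0731
finger_force: 0.0
```

{"api": "nudge_tcp", "payload": {
  "segments": [
    [0.075, 0, 0, 0.008, 0],
    [0.075, 0, 0, 0, 0],
    [0.075, 0, 0, 0, 0]
  ]
}}

```text
time: 6.85
tool_pos: [0.4164, -0.263, 0.0448]
ee_rot: [3.14, -0.001, -2.986]
wrist_force: [-0.7, 1.2, 0.5]
width: 0.075
finger_force: 0.0
```

{"api": "nudge_tcp", "payload": {
  "segments": [
    [0.07, 0.004, 0.0015, 0, 0],
    [0.04, 0, 0, 0, 0],
    [0.04, 0, 0, 0, 0],
    [0.04, 0, 0, 0, 0],
    [0.04, 0, 0, 0, 0],
    [0.04, 0, 0, 0, 0],
    [0.04, 0, 0, 0, 0]
  ]
}}

```text
time: 7.43
tool_pos: [0.4128, -0.2627, 0.0459]
ee_rot: [-3.141, -0.0, -2.986]
wrist_force: [-0.7, -0.3, 0.5]
width: 0.0549
finger_force: 30.0
```

{"api": "nudge_tcp", "payload": {
  "segments": [
    [0.04, 0, 0, -0.01, 0],
    [0.04, 0, 0, -0.02, 0],
    [0.04, 0, 0, -0.03, 0],
    [0.04, 0, 0, -0.03, 0],
    [0.04, 0, 0, -0.03, 0],
    [0.04, 0, 0, -0.03, 0],
    [0.04, 0, 0, 0, 0],
    [0.04, 0, 0, 0, 0],
    [0.04, 0, 0, 0, 0],
    [0.04, 0, 0, 0, 0]
  ]
}}

```text
time: 8.27
tool_pos: [0.4118, -0.2617, 0.1931]
ee_rot: [3.138, -0.003, -2.986]
wrist_force: [-0.2, -0.9, -2.4]
width: 0.0555
finger_force: 30.0Traceback (most recent call last):
```

```bash
python3 - <<'E'
from bench import robot
import cv2,numpy as np
S={n:robot.snapshot(n)["color"] for n in("scene","top","wrist")}
for n in S: cv2.imwrite(f"pics/{n}3.png",S[n])
def crop(im,x,y,w,h,k,g):
    c=cv2.resize(im[y:y+h,x:x+w],None,fx=k,fy=k,interpolation=cv2.INTER_CUBIC)
    for u in range((x//g+1)*g,x+w,g): cv2.line(c,((u-x)*k,0),((u-x)*k,6),(255,0,255),1); cv2.putText(c,str(u),((u-x)*k-10,16),0,.35,(255,0,255))
    for v in range((y//g+1)*g,y+h,g): cv2.line(c,(0,(v-y)*k),(6,(v-y)*k),(255,0,255),1); cv2.putText(c,str(v),(8,(v-y)*k+4),0,.35,(255,0,255))
    return c
s2=cv2.imread("pics/scene2.png");t2=cv2.imread("pics/top2.png")
a=np.hstack([crop(s2,305,130,40,35,10,5),crop(t2,275,140,40,35,10,5)])
b=np.hstack([crop(S["scene"],320,220,133,83,3,10)[:250,:400],crop(S["wrist"],220,130,200,125,2,20)])
print(a.shape,b.shape)
b=np.hstack([crop(S["scene"],320,220,133,83,3,10)[:249,:399],cv2.copyMakeBorder(crop(S["wrist"],220,130,200,125,2,20)[:249],0,0,0,1,0)])
cv2.imwrite("pics/c3.png",np.vstack([a,b]))
E
```

```text
  File "<stdin>", line 12, in <module>
    return _nx.concatenate(arrs, 1, dtype=dtype, casting=casting)
           ~~~~~~~~~~~~~~~^^^^^^^^^^^^^^^^^^^^^^^^^^^^^^^^^^^^^^^
ValueError: all the input array dimensions except for the concatenation axis must match exactly, but along dimension 0, the array at index 0 has size 249 and the array at index 1 has size 250
```

```bash
cat >> h.py <<'E'
def crop(im,x,y,w,h,k,g):
    c=cv2.resize(im[y:y+h,x:x+w],None,fx=k,fy=k,interpolation=cv2.INTER_CUBIC)
    for u in range((x//g+1)*g,x+w,g): cv2.line(c,((u-x)*k,0),((u-x)*k,6),(255,0,255),1); cv2.putText(c,str(u),((u-x)*k-10,16),0,.35,(255,0,255))
    for v in range((y//g+1)*g,y+h,g): cv2.line(c,(0,(v-y)*k),(6,(v-y)*k),(255,0,255),1); cv2.putText(c,str(v),(8,(v-y)*k+4),0,.35,(255,0,255))
    return c
E
python3 - <<'E'
from h import *
I={n:cv2.imread(f"pics/{n}.png") for n in("scene2","top2","scene3","wrist3")}
a=np.hstack([crop(I["scene2"],305,130,40,33,10,5),crop(I["top2"],275,140,40,33,10,5)])
b=np.hstack([crop(I["scene3"],330,215,100,66,4,10),crop(I["wrist3"],220,130,200,132,2,20)])
cv2.imwrite("pics/c3.png",np.vstack([a,b]))
E
```

```text
(no output)
```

View pics/c3.png

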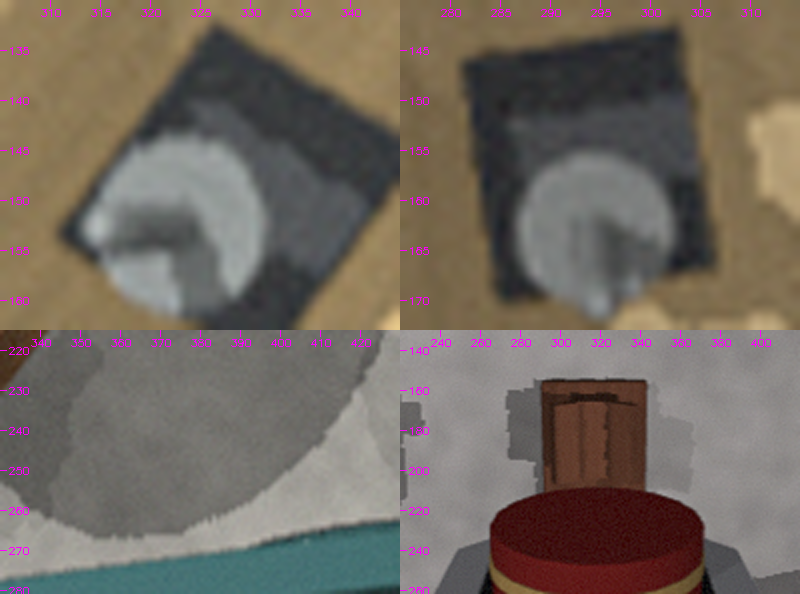

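The wrist crop shows the base disc at columns 265–371 and rows 209–247. Its height-to-width ratio of 0.36 means the vase is still level in the grip. The peg zoom reads:
- **Collar centre:** scene (322.6,152.1), top (294.1,162.5)
- **Peg tip:** scene (314.3,151.8), top (294.4,169.6)

I can only turn about the vertical, so I'll tip the vase by pressing its base rim on the box's front wall. First I'll locate the peg.

```bash
python3 - <<'E'
from h import *
from scipy.optimize import least_squares
s=tri((322.6,152.1),(294.05,162.5));t=tri((314.3,151.8),(294.4,169.6));print("seat",s,"tip",t,np.linalg.norm(t-s))
def pts(v,z=.068):
    o=np.array([v[0],v[1],z]);a=np.array([-.5*np.cos(v[2]),-.5*np.sin(v[2]),.866]);return o,o+.078*a
ob=[("scene",0,(322.6,152.1)),("top",0,(294.05,162.5)),("scene",1,(314.3,151.8)),("top",1,(294.4,169.6))]
g=lambda v:np.concatenate([proj(c,pts(v)[i])[0]-o for c,i,o in ob])
q=least_squares(g,[.6,.1,.1]);print("peg",q.x,g(q.x).round(1),"tip",pts(q.x)[1])
# foot edges direction (top/scene), black square z~.012: front edge and left edge in top
f=least_squares(lambda v:np.concatenate([g(v)[:4]]),[.6,.1,.1]);print(f.x)
B=np.array([.637,.1455,.1313]);Rz=Rn.from_euler('z',B[2]).as_matrix()
print("peg in box",Rz.T@(np.array([q.x[0],q.x[1],0])-[B[0],B[1],0]))
def gnd(c,u,z):
    P=PM(c);A=P[:,:2].copy();b=P[:,2]*z+P[:,3];u=np.array([u[0],u[1],1]);M=np.c_[A,-u];return np.linalg.solve(M,-b)[:2]
# foot corners in top crop: (462,65),(678,28),(497,302),(715,268)
for n,c,o,L in(("top","top",(275,140),[(62,65),(278,28),(97,302),(315,268)]),("sc","scene",(305,130),[(60,232),(218,25)])):
    for p in L: print(n,gnd(c,(o[0]+p[0]/10-.45,o[1]+p[1]/10-.45),.02).round(4))
# front wall top edge check: outer top edge, ends at inner panels
for p in [(-.166,.153,.148),(-.166,-.153,.148),(-.154,.153,.148),(-.154,-.153,.148)]: print([proj(c,box(B,p))[0].round(1) for c in C])
# wall pivot targets, box y=+.05
for th,x,z in((0,-.139,.176),(15,-.1325,.1696),(30,-.128,.1617),(45,-.1253,.1529),(60,-.1255,.1438)): print(th,box(B,(x,.05,z))[0].round(4))
E
```

```text
seat [0.65177736 0.11903619 0.05867804] tip [0.61098428 0.1112254  0.13517139] 0.08704203994538441
peg [0.64911359 0.1172485  0.15776928] [ 0.2 -0.5  0.2  0.4  0.2 -0.1 -0.1  0.4] tip [0.61059796 0.11112099 0.135548  ]
[0.64886063 0.1171964  0.1       ]
peg in box [ 0.00831055 -0.02959428  0.        ]
top [0.7161 0.1659]
top [0.7297 0.0973]
top [0.6387 0.1521]
top [0.651  0.0835]
sc [0.6393 0.1539]
sc [0.7175 0.1671]
[array([222. , 148.8]), array([232.2, 224.2])]
[array([321.9, 221.1]), array([343.2, 211.7])]
[array([225.2, 145.2]), array([231.9, 219.9])]
[array([324.9, 217.1]), array([342.6, 207.4])]
0 [0.4927 0.1769 0.176 ]
15 [0.4991 0.1777 0.1696]
30 [0.5036 0.1783 0.1617]
45 [0.5062 0.1787 0.1529]
60 [0.506  0.1786 0.1438]
```

{"api": "nudge_tcp", "payload": {
  "segments": [
    [0.04, 0.03, 0, -0.01, -0.014],
    [0.04, 0, 0.02, 0, 0],
    [0.04, 0, 0.0362, 0, 0],
    [0.04, 0, 0.0362, 0, 0],
    [0.04, 0, 0.0362, 0, 0],
    [0.04, 0, 0.0362, 0, 0],
    [0.04, 0, 0.0362, 0, 0],
    [0.04, 0, 0.0362, 0, 0],
    [0.04, 0, 0.0362, 0, 0],
    [0.04, 0, 0.0362, 0, 0],
    [0.04, 0, 0.0362, 0, 0],
    [0.04, 0, 0.0362, 0, 0],
    [0.04, 0, 0.0362, 0, 0],
    [0.04, 0, 0, 0, 0],
    [0.04, 0, 0, 0, 0]
  ]
}}

```text
time: 9.67
tool_pos: [0.3117, 0.1466, 0.205]
ee_rot: [-3.141, -0.002, -2.966]
wrist_force: [1.1, 0.0, -1.3]
width: 0.0557
finger_force: 30.0
```

{"api": "nudge_tcp", "payload": {
  "segments": [
    [0.04, -0.0307, 0, 0, 0],
    [0.04, -0.0307, 0, 0, 0],
    [0.04, -0.0307, 0, 0, 0],
    [0.04, -0.0307, 0, 0, 0],
    [0.04, -0.0307, 0, 0, 0],
    [0.04, -0.03, 0, 0, 0],
    [0.04, 0, 0, 0, 0],
    [0.04, 0, 0, 0, 0]
  ]
}}

```text
time: 10.33
tool_pos: [0.4946, 0.1737, 0.2038]
ee_rot: [-3.141, -0.004, -2.976]
wrist_force: [0.1, -0.0, -2.3]
width: 0.0553
finger_force: 30.0
```

{"api": "nudge_tcp", "payload": {
  "segments": [
    [0.04, 0, 0, 0.015, 0],
    [0.04, 0, 0, 0.015, 0],
    [0.04, 0, 0, 0.01, 0],
    [0.04, 0, 0, 0.003, 0],
    [0.04, 0, 0, 0.003, 0],
    [0.04, 0, 0, 0.002, 0]
  ]
}}

```text
time: 10.83
tool_pos: [0.4936, 0.1756, 0.1582]
ee_rot: [3.142, 0.001, -2.973]
wrist_force: [-0.3, 0.2, -1.7]
width: 0.0555
finger_force: 30.0
```

{"api": "nudge_tcp", "payload": {
  "segments": [
    [0.04, -0.001, 0, 0.002, 0],
    [0.04, -0.002, 0, 0.002, 0],
    [0.04, -0.002, 0, 0.002, 0],
    [0.04, 0, 0, 0, 0]
  ]
}}

```text
time: 11.17
tool_pos: [0.499, 0.1769, 0.1516]
ee_rot: [3.142, 0.0, -2.972]
wrist_force: [-0.1, 0.5, -3.3]
width: 0.0558
finger_force: 30.0
```

{"api": "nudge_tcp", "payload": {
  "segments": [
    [0.04, 0, 0, -0.012, 0],
    [0.04, 0.011, 0, 0, 0],
    [0.04, 0, 0, 0, 0],
    [0.04, 0, 0, 0.003, 0],
    [0.04, 0, 0, 0.003, 0],
    [0.04, 0, 0, 0.003, 0],
    [0.04, 0, 0, 0, 0]
  ]
}}

```text
time: 11.75
tool_pos: [0.4887, 0.1751, 0.1559]
ee_rot: [3.141, 0.003, -2.972]
wrist_force: [1.2, 0.1, 1.8]
width: 0.0554
finger_force: 30.0
```

{"api": "nudge_tcp", "payload": {
  "segments": [
    [0.04, 0, 0, 0.002, 0],
    [0.04, -0.001, 0, 0.002, 0],
    [0.04, -0.001, 0, 0.001, 0],
    [0.04, 0, 0, 0, 0]
  ]
}}

```text
time: 12.08
tool_pos: [0.4921, 0.1757, 0.1524]
ee_rot: [3.141, 0.007, -2.973]
wrist_force: [1.8, -0.7, 7.4]
width: 0.0552
finger_force: 30.0
```

{"api": "nudge_tcp", "payload": {
  "segments": [
    [0.04, -0.002, 0, 0.002, 0],
    [0.04, -0.001, 0, 0.002, 0],
    [0.04, -0.001, 0, 0.001, 0],
    [0.04, 0, 0, 0, 0]
  ]
}}

```text
time: 12.42
tool_pos: [0.4962, 0.1764, 0.1472]
ee_rot: [3.141, 0.007, -2.973]
wrist_force: [2.5, 0.3, 5.8]
width: 0.0556
finger_force: 30.0
```

{"api": "nudge_tcp", "payload": {
  "segments": [
    [0.04, -0.001, 0, 0.002, 0],
    [0.04, -0.001, 0, 0.002, 0],
    [0.04, -0.001, 0, 0.002, 0],
    [0.04, 0, 0, 0.002, 0],
    [0.04, 0, 0, 0, 0]
  ]
}}

```text
time: 12.83
tool_pos: [0.4998, 0.177, 0.1393]
ee_rot: [3.141, 0.009, -2.973]
wrist_force: [4.7, 0.4, 5.1]
width: 0.0552
finger_force: 30.0
```

{"api": "nudge_tcp", "payload": {
  "segments": [
    [0.04, -0.001, 0, 0.002, 0],
    [0.04, 0, 0, 0.002, 0],
    [0.04, 0, 0, 0.002, 0],
    [0.04, 0, 0, 0.002, 0],
    [0.04, 0, 0, 0, 0]
  ]
}}

```text
time: 13.25
tool_pos: [0.5012, 0.1772, 0.1316]
ee_rot: [3.141, 0.01, -2.973]
wrist_force: [5.0, 0.2, 4.6]
width: 0.056
finger_force: 30.0
```

```bash
python3 - <<'E'
from bench import robot
import cv2
for n in("scene","top","wrist"): cv2.imwrite(f"pics/{n}4.png",robot.snapshot(n)["color"])
E
```

{"api": "nudge_tcp", "payload": {
  "segments": [
    [0.04, 0, 0, 0.002, 0],
    [0.04, 0, 0, 0.002, 0],
    [0.04, 0, 0, 0.002, 0],
    [0.04, 0, 0, 0.002, 0],
    [0.04, 0, 0, 0, 0]
  ]
}}

```text
time: 13.82
tool_pos: [0.5021, 0.1774, 0.1242]
ee_rot: [3.141, 0.012, -2.973]
wrist_force: [6.7, 0.5, 5.6]
width: 0.0554
finger_force: 30.0
```

{"api": "nudge_tcp", "payload": {
  "segments": [
    [0.04, -0.004, 0, -0.01, 0],
    [0.04, 0, 0, -0.02, 0],
    [0.04, 0, 0, -0.03, 0],
    [0.04, 0, 0, -0.035, 0],
    [0.04, 0, 0, -0.035, 0],
    [0.04, 0, 0, 0, 0],
    [0.04, 0, 0, 0, 0]
  ]
}}

```text
time: 14.4
tool_pos: [0.5024, 0.1775, 0.2528]
ee_rot: [3.141, 0.004, -2.972]
wrist_force: [-0.2, -0.2, -3.3]
width: 0.0558
finger_force: 30.0
```

```bash
python3 - <<'E'
from bench import robot
from h import *
S={n:robot.snapshot(n) for n in("scene","top","wrist")}
for n in S: cv2.imwrite(f"pics/{n}5.png",S[n]["color"])
print(np.round(S["wrist"]["extrinsics"],4).tolist(), robot.get_obs()["tool_pos"])
w=crop(S["wrist"]["color"],220,130,200,200,2,20)
t=proj("top",[(.51,.18,.25)])[0].astype(int);s=proj("scene",[(.53,.18,.22)])[0].astype(int);print(t,s)
cv2.imwrite("pics/c5.png",np.hstack([w,crop(S["scene"]["color"],s[0]-50,s[1]-50,100,100,4,10)]))
E
```

```text
[[-0.1695, 0.9855, -0.0009, -0.0893], [0.9454, 0.1629, 0.2824, -0.5437], [0.2784, 0.047, -0.9593, 0.287], [0.0, 0.0, 0.0, 1.0]] [0.50039864 0.17700388 0.24782002]
[262 198] [268 139]
```

View pics/c5.png

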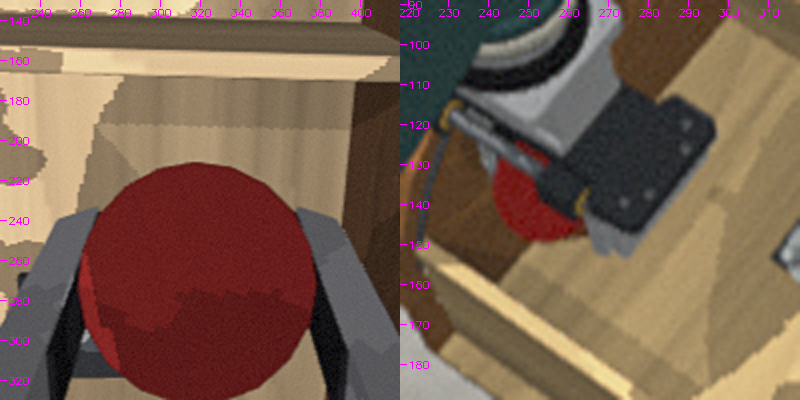

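The wrist view now shows the base disc almost face-on (columns 258–378, rows 211–331), so the vase is tipped well down. I'll compute the angle from that.

```bash
python3 - <<'E'
from h import *
E=np.array([[-0.1695,0.9855,-0.0009,-0.0893],[0.9454,0.1629,0.2824,-0.5437],[0.2784,0.047,-0.9593,0.287]])
K=np.array([[327.18,0,318.15],[0,327.18,199.44],[0,0,1]])
P=np.array([.5004,.1770,.2478+.019]);X=np.array([.9856,.1692,0]);Y=np.array([-.1692,.9856,0]);Z=np.array([0,0,1])
a=np.linspace(0,2*np.pi,73)
for g in(.017,.0213,.026):
  for th in range(45,81,5):
    t=np.radians(th);n=-np.cos(t)*X+np.sin(t)*Z;u=np.cross(n,Y)
    c=P+g*n;q=np.array([c+.028*(np.cos(b)*Y+np.sin(b)*u) for b in a])
    h=np.c_[q,np.ones(73)]@(K@E).T;h=h[:,:2]/h[:,2:]
    print(g,th,h.min(0).round(1),h.max(0).round(1),(np.ptp(h,axis=0)).round(1))
E
```

```text
0.017 45 [262.2 201. ] [374.4 308.2] [112.3 107.3]
0.017 50 [262.  201.5] [374.6 312.3] [112.6 110.8]
0.017 55 [261.9 202.5] [374.7 315.9] [112.8 113.4]
0.017 60 [261.8 204. ] [374.8 318.8] [113.  114.9]
0.017 65 [261.7 206. ] [374.9 321.2] [113.2 115.2]
0.017 70 [261.6 208.5] [374.9 323.1] [113.3 114.5]
0.017 75 [261.6 211.6] [374.9 324.3] [113.3 112.7]
0.017 80 [261.7 215.2] [374.9 325. ] [113.2 109.8]
0.0213 45 [260.8 197.1] [375.8 306.5] [114.9 109.3]
0.0213 50 [260.6 198.2] [376.  311.5] [115.4 113.3]
0.0213 55 [260.4 199.9] [376.1 316. ] [115.7 116.2]
0.0213 60 [260.3 202.1] [376.3 319.9] [116.  117.9]
0.0213 65 [260.2 204.9] [376.4 323.2] [116.2 118.4]
0.0213 70 [260.1 208.2] [376.5 325.9] [116.4 117.7]
0.0213 75 [260.1 212.1] [376.5 327.9] [116.4 115.8]
0.0213 80 [260.1 216.6] [376.4 329.3] [116.3 112.7]
0.026 45 [259.3 192.7] [377.3 304.4] [118.  111.7]
0.026 50 [259.  194.5] [377.6 310.6] [118.6 116.1]
0.026 55 [258.7 196.9] [377.8 316.2] [119.1 119.4]
0.026 60 [258.6 199.9] [378.  321.2] [119.4 121.3]
0.026 65 [258.4 203.6] [378.2 325.6] [119.8 122. ]
0.026 70 [258.3 207.9] [378.3 329.2] [120.  121.3]
0.026 75 [258.3 212.8] [378.3 332.1] [120.  119.3]
0.026 80 [258.3 218.3] [378.2 334.3] [119.9 116. ]
```

The fit gives a vase pitch of about 74° below level with the grip 26 mm from the base. The peg needs 60°, and the 20 mm bore on the 14 mm peg allows entry at that error, so the peg can align the vase. I'll go above the tip.

{"api": "nudge_tcp", "payload": {
  "segments": [
    [0.04, -0.0144, -0.021, 0, 0],
    [0.04, -0.0144, -0.021, 0, 0],
    [0.04, -0.0144, -0.021, 0, 0],
    [0.04, -0.0144, -0.021, 0, 0],
    [0.04, 0, 0, 0.012, 0],
    [0.04, 0, 0, 0, 0],
    [0.04, 0, 0, 0, 0]
  ]
}}

```text
time: 15.13
tool_pos: [0.5709, 0.1043, 0.2354]
ee_rot: [3.14, -0.007, -2.972]
wrist_force: [-0.5, 0.2, -3.1]
width: 0.0554
finger_force: 30.0
```

```bash
python3 - <<'E'
from bench import robot
from h import *
S={n:robot.snapshot(n) for n in("scene","top","wrist")}
for n in S: cv2.imwrite(f"pics/{n}6.png",S[n]["color"])
o=robot.get_obs();p=o["tool_pos"];S0=np.array([.649,.1174]);X=np.array([.9856,.1692]);Y=np.array([-.1692,.9856])
d=p[:2]-S0;print("px",d@X,"py",d@Y,"z",p[2])
E
```

```text
px -0.07819735351151563 py 0.000841176406332998 z 0.2386441906241977
```

{"api": "nudge_tcp", "payload": {
  "segments": [
    [0.04, -0.0025, -0.0005, 0.0043, 0],
    [0.04, -0.0025, 0, 0.0043, 0],
    [0.04, -0.0025, 0, 0.0043, 0],
    [0.04, -0.0025, 0, 0.0043, 0],
    [0.04, 0, 0, 0, 0]
  ]
}}

```text
time: 15.7
tool_pos: [0.5822, 0.1055, 0.2198]
ee_rot: [3.141, -0.002, -2.972]
wrist_force: [-0.2, -0.3, -2.5]
width: 0.0553
finger_force: 30.0
```

{"api": "nudge_tcp", "payload": {
  "segments": [
    [0.04, -0.0025, 0, 0.0043, 0],
    [0.04, -0.0025, 0, 0.0043, 0],
    [0.04, 0, 0, 0, 0]
  ]
}}

```text
time: 15.95
tool_pos: [0.5873, 0.1062, 0.2116]
ee_rot: [3.141, -0.002, -2.972]
wrist_force: [0.4, -0.3, -2.7]
width: 0.0556
finger_force: 30.0
```

{"api": "nudge_tcp", "payload": {
  "segments": [
    [0.04, -0.0025, 0, 0.0043, 0],
    [0.04, 0, 0, 0, 0],
    [0.04, 0, 0, 0, 0]
  ]
}}

```text
time: 16.2
tool_pos: [0.5897, 0.1066, 0.2083]
ee_rot: [3.141, -0.001, -2.972]
wrist_force: [-0.0, -0.7, -2.8]
width: 0.0559
finger_force: 30.0
```

{"api": "nudge_tcp", "payload": {
  "segments": [
    [0.04, 0.001, 0, 0.004, 0],
    [0.04, 0.002, 0, 0.004, 0],
    [0.04, 0, 0, 0, 0]
  ]
}}

```text
time: 16.45
tool_pos: [0.586, 0.106, 0.1996]
ee_rot: [3.141, -0.002, -2.972]
wrist_force: [-0.1, 1.2, -2.1]
width: 0.0556
finger_force: 30.0
```

{"api": "nudge_tcp", "payload": {
  "segments": [
    [0.04, 0.002, 0, 0.004, 0],
    [0.04, 0.003, 0, 0.004, 0],
    [0.04, 0, 0, 0, 0]
  ]
}}

```text
time: 16.7
tool_pos: [0.5808, 0.1052, 0.1915]
ee_rot: [3.141, -0.002, -2.972]
wrist_force: [-0.3, 0.9, -2.6]
width: 0.0559
finger_force: 30.0
```

```bash
cat >> h.py <<'E'
def basefit(robot,tag):
    from scipy.optimize import least_squares
    w=robot.snapshot("wrist");im=w["color"];cv2.imwrite(f"pics/{tag}.png",im);E=np.array(w["extrinsics"])[:3]
    b,g,r=[im[...,i].astype(int) for i in range(3)]
    m=((r>60)&(r>2.2*g)&(r>2.2*b)).astype(np.uint8)
    n,l,s,c=cv2.connectedComponentsWithStats(m);k=1+np.argmax(s[1:,4]);x,y,ww,h,_=s[k]
    K=np.array([[w["fx"],0,w["cx"]],[0,w["fy"],w["cy"]],[0,0,1]])
    o=robot.get_obs();R=Rn.from_euler('xyz',o["ee_rot"]).as_matrix();X=-R[:,0];Y=R[:,1];Z=-R[:,2];P=o["tool_pos"]+.019*Z
    a=np.linspace(0,2*np.pi,73)
    def f(v):
        t,gg=v;nn=-np.cos(t)*X+np.sin(t)*Z;u=np.cross(nn,Y)
        q=P+gg*nn+.028*(np.cos(a)[:,None]*Y+np.sin(a)[:,None]*u)
        hh=np.c_[q,np.ones(73)]@(K@E).T;hh=hh[:,:2]/hh[:,2:]
        return [hh[:,0].min()-x,hh[:,0].max()-x-ww,hh[:,1].min()-y,hh[:,1].max()-y-h]
    q=least_squares(f,[1.1,.025]);print("mask",x,y,x+ww,y+h,"theta",np.degrees(q.x[0]),"g",q.x[1],np.round(f(q.x),1))
    print("force",o["wrist_force"].round(1),"tcp",o["tool_pos"].round(4))
E
python3 - <<'E'
from bench import robot
from h import *
basefit(robot,"w7")
class F:  # re-run on the earlier hover picture
    pass
E
```

```text
mask 259 212 378 332 theta 71.97706844534923 g 0.024131906194772516 [-0.2 -0.   0.1 -0.1]
force [-0.4 -0.1 -3. ] tcp [0.5812 0.1052 0.192 ]
```

```bash
python3 - <<'E'
import cv2,numpy as np
for f in("wrist5","wrist6","w7"):
    im=cv2.imread(f"pics/{f}.png");b,g,r=[im[...,i].astype(int) for i in range(3)]
    m=((r>60)&(r>2.2*g)&(r>2.2*b)).astype(np.uint8);n,l,s,c=cv2.connectedComponentsWithStats(m);k=1+np.argmax(s[1:,4]);print(f,s[k],c[k])
E
```

```text
wrist5 [  259   211   119   121 11096] [317.98314708 271.15059481]
wrist6 [  259   211   120   121 11107] [318.04069506 271.19060052]
w7 [  259   212   119   120 11087] [318.03274105 271.12961126]
```

{"api": "nudge_tcp", "payload": {
  "segments": [
    [0.04, 0.002, 0, 0, 0],
    [0.04, 0, 0, 0, 0],
    [0.04, 0, 0, 0, 0]
  ]
}}

```text
time: 17.0
tool_pos: [0.5801, 0.105, 0.1931]
ee_rot: [3.142, 0.001, -2.972]
wrist_force: [0.6, -0.2, -1.8]
width: 0.0556
finger_force: 30.0
```

{"api": "nudge_tcp", "payload": {
  "segments": [
    [0.04, 0.002, 0, 0, 0],
    [0.04, 0, 0, 0, 0],
    [0.04, 0, 0, 0, 0]
  ]
}}

```text
time: 17.25
tool_pos: [0.578, 0.1046, 0.1928]
ee_rot: [3.142, 0.0, -2.972]
wrist_force: [0.2, 0.6, -2.6]
width: 0.0557
finger_force: 30.0
```

```bash
python3 - <<'E'
from bench import robot
from h import *
E=np.array([[-0.1695,0.9855,-0.0009,-0.0893],[0.9454,0.1629,0.2824,-0.5437],[0.2784,0.047,-0.9593,0.287]])
K=np.array([[327.18,0,318.15],[0,327.18,199.44],[0,0,1]])
S=np.array([.649,.1174,.068]);X=np.array([.9856,.1692,0]);Z=np.array([0,0,1.]);T=S+.08*(-.5*X+.866*Z)
def pw(p): h=K@E@np.r_[p,1];return h[:2]/h[2]
print("seat,tip in wrist5",pw(S),pw(T), "foot corners",[pw(np.r_[c,.02]).round() for c in((.6387,.1521),(.651,.0835))])
t=robot.snapshot("top")["color"];s=robot.snapshot("scene")["color"];cv2.imwrite("pics/top8.png",t);cv2.imwrite("pics/scene8.png",s)
M=np.array([.5780,.1046,.2118])+.106*(.309*X-.951*Z);print("mouth",M)
for n in C: print(n,"mouth",proj(n,M),"tip",proj(n,T),"seat",proj(n,S))
# red visible near the neck in top/scene views?
for n,im in(("top",t),("scene",s)):
    b,g,r=[im[...,i].astype(int) for i in range(3)];m=(r>60)&(r>2.2*g)&(r>2.2*b)
    c=proj(n,M)[0].astype(int);sub=m[c[1]-50:c[1]+50,c[0]-50:c[0]+50];v,u=np.nonzero(sub);print(n,len(u),(u.min()+c[0]-50,u.max()+c[0]-50,v.min()+c[1]-50,v.max()+c[1]-50) if len(u) else None)
E
```

```text
seat,tip in wrist5 [251.04941731 286.20766412] [235.20009755 288.00200546] foot corners [array([284., 265.]), array([233., 265.])]
mouth [0.61028234 0.11014198 0.110994  ]
scene mouth [[314.6511447  156.11097821]] tip [[314.3751715  151.81385171]] seat [[322.69522723 151.55521819]]
top mouth [[295.24724107 172.11936083]] tip [[294.42055369 170.21470223]] seat [[294.21773977 162.90352787]]
top 126 (np.int64(284), np.int64(304), np.int64(176), np.int64(185))
scene 286 (np.int64(293), np.int64(313), np.int64(135), np.int64(159))
```

```bash
python3 - <<'E'
from h import *
t=cv2.imread("pics/top8.png");s=cv2.imread("pics/scene8.png");w=cv2.imread("pics/wrist5.png");w7=cv2.imread("pics/w7.png")
a=np.hstack([crop(s,285,120,50,50,8,5),crop(t,270,145,50,50,8,5)])[:400]
b=np.hstack([crop(w,205,235,100,50,4,10),crop(w7,220,200,200,100,2,20)])
cv2.imwrite("pics/c8.png",np.vstack([a,b]))
E
```

```text
(no output)
```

View pics/c8.png

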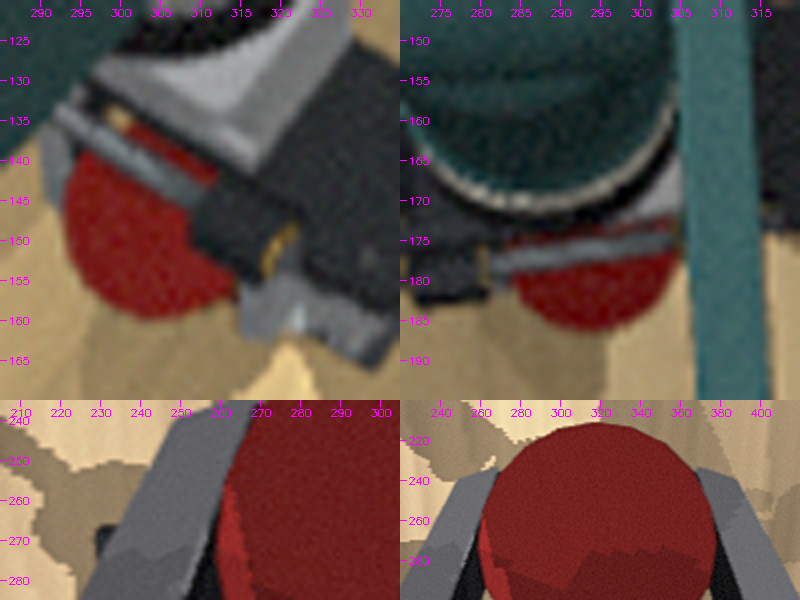

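The foot corner at (230,266) in the wrist view matches my peg estimate to about 2 mm, and the base disc is clear in the scene and top views. The disc's ratio fits both about 57° and about 73°, and meeting no contact here rules out 73°. I'll fit the base outline with its centre left free.

```bash
python3 - <<'E'
from bench import robot
from h import *
from scipy.optimize import least_squares
w=robot.snapshot("wrist");im=w["color"];E=np.array(w["extrinsics"])[:3];K=np.array([[w["fx"],0,w["cx"]],[0,w["fy"],w["cy"]],[0,0,1]])
o=robot.get_obs();R=Rn.from_euler('xyz',o["ee_rot"]).as_matrix();X=-R[:,0];Y=R[:,1];Z=-R[:,2];P=o["tool_pos"]+.019*Z
def cont(im):
    b,g,r=[im[...,i].astype(int) for i in range(3)];m=((r>60)&(r>2.2*g)&(r>2.2*b)).astype(np.uint8)
    cs,_=cv2.findContours(m,cv2.RETR_EXTERNAL,cv2.CHAIN_APPROX_NONE);c=max(cs,key=cv2.contourArea)[:,0,:].astype(float)
    return c
c=cont(im);print(cv2.fitEllipse(c.astype(np.float32).reshape(-1,1,2)))
H=cv2.convexHull(c.astype(np.float32))[:,0,:]
def inv(q,C): # point on unit-circle residual: ray-plane intersection radius
    return q
def res(v,pts):
    bx,by,bz,t=v;n=-np.cos(t)*X+np.sin(t)*Z;B=P+bx*X+by*Y+bz*Z
    cam=-E[:,:3].T@E[:,3];d=(np.c_[pts,np.ones(len(pts))]@np.linalg.inv(K).T)@E[:,:3]
    s=((B-cam)@n)/(d@n);q=cam+s[:,None]*d-B;return (np.linalg.norm(q,axis=1)-.028)*1000
for sel,nm in((slice(None),"all"),):
  for t0 in(50,58,65,74,80):
    q=least_squares(res,[-.008,0,.023,np.radians(t0)],args=(c,),loss="soft_l1");print(nm,t0,q.x[:3].round(4),np.degrees(q.x[3]).round(1),q.cost)
for t in range(46,82,3):
    q=least_squares(lambda v:res(np.r_[v,np.radians(t)],c),[-.008,0,.023],loss="soft_l1");th=np.radians(t);rim=q.x[[0,2]]+.028*np.array([-np.sin(th),-np.cos(th)])
    print(t,q.x.round(4),round(q.cost,2),"rim",rim.round(4),"mouth",(q.x[[0,2]]+.13*np.array([np.cos(th),-np.sin(th)])).round(4))
E
```

```text
((318.03857421875, 271.1431884765625), (117.55926513671875, 118.33430480957031), 11.78438663482666)
all 50 [-0.008  -0.0002  0.0205] 51.1 6.199234022291932
all 58 [-0.008  -0.0002  0.0205] 51.1 6.199234022291867
all 65 [-0.0065 -0.0002  0.0214] 71.7 6.1853775450493025
all 74 [-0.0065 -0.0002  0.0214] 71.7 6.185377545049488
all 80 [-0.0065 -0.0002  0.0214] 71.7 6.185377545049464
46 [-0.0091 -0.0002  0.0217] 13.38 rim [-0.0292  0.0023] mouth [ 0.0812 -0.0718]
49 [-0.0084 -0.0002  0.021 ] 7.15 rim [-0.0295  0.0026] mouth [ 0.0769 -0.0772]
52 [-0.0078 -0.0002  0.0204] 6.33 rim [-0.0299  0.0032] mouth [ 0.0722 -0.082 ]
55 [-0.0073 -0.0002  0.02  ] 7.96 rim [-0.0303  0.004 ] mouth [ 0.0672 -0.0865]
58 [-0.0069 -0.0002  0.0198] 9.87 rim [-0.0307  0.005 ] mouth [ 0.0619 -0.0904]
61 [-0.0067 -0.0002  0.0198] 10.78 rim [-0.0311  0.0063] mouth [ 0.0564 -0.0939]
64 [-0.0065 -0.0002  0.02  ] 10.22 rim [-0.0316  0.0078] mouth [ 0.0505 -0.0968]
67 [-0.0064 -0.0002  0.0204] 8.46 rim [-0.0322  0.0095] mouth [ 0.0444 -0.0993]
70 [-0.0064 -0.0002  0.021 ] 6.6 rim [-0.0327  0.0114] mouth [ 0.0381 -0.1012]
73 [-0.0065 -0.0002  0.0217] 6.55 rim [-0.0333  0.0135] mouth [ 0.0315 -0.1026]
76 [-0.0068 -0.0002  0.0227] 11.13 rim [-0.0339  0.0159] mouth [ 0.0247 -0.1035]
79 [-0.0071 -0.0002  0.0238] 23.74 rim [-0.0346  0.0185] mouth [ 0.0177 -0.1038]
```

The wall-contact height supports about 56° (near the peg's 60°). That means the mouth went behind the peg rather than onto it. I'll raise, step back, and try the entry again with the corrected mouth offset.

{"api": "nudge_tcp", "payload": {
  "segments": [
    [0.04, 0, 0, -0.02, 0],
    [0.04, 0, 0, -0.025, 0],
    [0.04, 0.0205, -0.001, 0, 0],
    [0.04, 0.021, 0, 0, 0],
    [0.04, 0, 0, 0.01, 0],
    [0.04, 0, 0, 0.009, 0],
    [0.04, 0, 0, 0, 0],
    [0.04, 0, 0, 0, 0]
  ]
}}

```text
time: 18.07
tool_pos: [0.5369, 0.0966, 0.2169]
ee_rot: [3.141, -0.003, -2.972]
wrist_force: [0.6, -0.7, -2.5]
width: 0.0556
finger_force: 30.0
```

{"api": "nudge_tcp", "payload": {
  "segments": [
    [0.04, -0.0025, 0, 0.0043, 0],
    [0.04, -0.0025, 0, 0.0043, 0],
    [0.04, -0.0025, 0, 0.0043, 0],
    [0.04, 0, 0, 0, 0]
  ]
}}

```text
time: 18.4
tool_pos: [0.5448, 0.098, 0.2041]
ee_rot: [3.141, -0.002, -2.972]
wrist_force: [-0.2, -0.2, -3.3]
width: 0.0556
finger_force: 30.0
```

{"api": "nudge_tcp", "payload": {
  "segments": [
    [0.04, -0.0025, 0, 0.0043, 0],
    [0.04, 0, 0, 0, 0],
    [0.04, 0, 0, 0, 0]
  ]
}}

```text
time: 18.65
tool_pos: [0.5471, 0.0983, 0.2011]
ee_rot: [3.142, -0.001, -2.972]
wrist_force: [-0.5, -1.3, -2.7]
width: 0.0556
finger_force: 30.0
```

{"api": "nudge_tcp", "payload": {
  "segments": [
    [0.04, -0.0025, 0, 0.0043, 0],
    [0.04, -0.0025, 0, 0.0043, 0],
    [0.04, 0, 0, 0, 0],
    [0.04, 0, 0, 0, 0]
  ]
}}

```text
time: 18.98
tool_pos: [0.5518, 0.0992, 0.1922]
ee_rot: [3.141, -0.001, -2.972]
wrist_force: [-1.2, 0.4, -2.8]
width: 0.0556
finger_force: 30.0
```

{"api": "nudge_tcp", "payload": {
  "segments": [
    [0.04, 0, 0, 0, 0],
    [0.04, 0.002, 0, 0, 0],
    [0.04, 0, 0, 0, 0]
  ]
}}

```text
time: 19.23
tool_pos: [0.5498, 0.0988, 0.1932]
ee_rot: [3.142, 0.0, -2.972]
wrist_force: [0.5, -0.2, -2.0]
width: 0.0556
finger_force: 30.0
```

{"api": "nudge_tcp", "payload": {
  "segments": [
    [0.04, 0.002, 0, 0, 0],
    [0.04, 0, 0, 0, 0]
  ]
}}

```text
time: 19.4
tool_pos: [0.5478, 0.0984, 0.1931]
ee_rot: [3.142, 0.0, -2.972]
wrist_force: [0.1, -0.8, -1.9]
width: 0.0554
finger_force: 30.0
```

{"api": "nudge_tcp", "payload": {
  "segments": [
    [0.04, 0.002, 0, 0, 0],
    [0.04, 0, 0, 0, 0]
  ]
}}

```text
time: 19.57
tool_pos: [0.5458, 0.0981, 0.193]
ee_rot: [3.142, -0.0, -2.972]
wrist_force: [0.3, 0.0, -2.7]
width: 0.0557
finger_force: 30.0
```

{"api": "nudge_tcp", "payload": {
  "segments": [
    [0.04, 0.002, 0, 0, 0],
    [0.04, 0, 0, 0, 0]
  ]
}}

```text
time: 19.73
tool_pos: [0.5439, 0.0978, 0.1929]
ee_rot: [3.142, -0.0, -2.972]
wrist_force: [0.3, 0.5, -2.0]
width: 0.0557
finger_force: 30.0
```

{"api": "nudge_tcp", "payload": {
  "segments": [
    [0.04, 0.002, 0, 0, 0],
    [0.04, 0, 0, 0, 0]
  ]
}}

```text
time: 19.9
tool_pos: [0.5419, 0.0974, 0.193]
ee_rot: [3.142, -0.0, -2.972]
wrist_force: [0.4, 0.1, -2.5]
width: 0.0554
finger_force: 30.0
```

Taken together, the contact-free positions and the free fit (51°) agree on a pitch near 51°, which puts the peg tip centred in the mouth right now. I'll go on along the peg axis in small steps, watching the force.

{"api": "nudge_tcp", "payload": {
  "segments": [
    [0.04, -0.0025, 0, 0.0043, 0],
    [0.04, 0, 0, 0, 0],
    [0.04, 0, 0, 0, 0]
  ]
}}

```text
time: 20.15
tool_pos: [0.5457, 0.0979, 0.1889]
ee_rot: [-3.141, 0.002, -2.972]
wrist_force: [2.1, 0.6, -2.2]
width: 0.0556
finger_force: 30.0
```

{"api": "nudge_tcp", "payload": {
  "segments": [
    [0.04, -0.0025, 0, 0.0043, 0],
    [0.04, 0, 0, 0, 0],
    [0.04, 0, 0, 0, 0]
  ]
}}

```text
time: 20.4
tool_pos: [0.5481, 0.0984, 0.1842]
ee_rot: [-3.141, 0.002, -2.972]
wrist_force: [4.0, 0.9, -2.3]
width: 0.0557
finger_force: 30.0
```

{"api": "nudge_tcp", "payload": {
  "segments": [
    [0.04, -0.0025, 0, 0.0043, 0],
    [0.04, 0, 0, 0, 0],
    [0.04, 0, 0, 0, 0]
  ]
}}

```text
time: 20.65
tool_pos: [0.5498, 0.0987, 0.1795]
ee_rot: [-3.141, 0.0, -2.972]
wrist_force: [3.9, -0.5, -2.5]
width: 0.0552
finger_force: 30.0
```

{"api": "nudge_tcp", "payload": {
  "segments": [
    [0.04, -0.0025, 0, 0, 0],
    [0.04, 0, 0, 0, 0],
    [0.04, 0, 0, 0, 0]
  ]
}}

```text
time: 20.9
tool_pos: [0.5513, 0.0992, 0.1793]
ee_rot: [3.141, -0.002, -2.972]
wrist_force: [-0.1, -0.8, -1.6]
width: 0.0557
finger_force: 30.0
```

{"api": "nudge_tcp", "payload": {
  "segments": [
    [0.04, -0.003, 0, 0.0043, 0],
    [0.04, 0, 0, 0, 0],
    [0.04, 0, 0, 0, 0]
  ]
}}

```text
time: 21.15
tool_pos: [0.5547, 0.0998, 0.1749]
ee_rot: [3.141, -0.001, -2.972]
wrist_force: [0.5, 0.2, -3.2]
width: 0.0554
finger_force: 30.0
```

```bash
python3 - <<'E'
from bench import robot
from h import *
basefit(robot,"w9")
E
```

```text
mask 259 212 378 331 theta 73.02607923142793 g 0.02379541940569063 [-0.1 -0.2 -0.   0. ]
force [ 1.3 -0.4 -2.4] tcp [0.5547 0.0997 0.1751]
```

{"api": "nudge_tcp", "payload": {
  "segments": [
    [0.04, -0.003, 0, 0.0025, 0],
    [0.04, -0.003, 0, 0.0025, 0],
    [0.04, 0, 0, 0, 0],
    [0.04, 0, 0, 0, 0]
  ]
}}

```text
time: 21.53
tool_pos: [0.5606, 0.1007, 0.17]
ee_rot: [3.141, -0.002, -2.972]
wrist_force: [-0.5, -0.6, -2.7]
width: 0.0557
finger_force: 30.0
```

{"api": "nudge_tcp", "payload": {
  "segments": [
    [0.04, -0.003, 0, 0.002, 0],
    [0.04, -0.003, 0, 0.002, 0],
    [0.04, 0, 0, 0, 0],
    [0.04, 0, 0, 0, 0]
  ]
}}

```text
time: 21.87
tool_pos: [0.5663, 0.1015, 0.1657]
ee_rot: [3.142, -0.002, -2.973]
wrist_force: [-0.8, -1.0, -5.1]
width: 0.0557
finger_force: 30.0
```

{"api": "nudge_tcp", "payload": {
  "segments": [
    [0.04, -0.003, 0, 0.002, 0],
    [0.04, -0.003, 0, 0.002, 0],
    [0.04, 0, 0, 0, 0],
    [0.04, 0, 0, 0, 0]
  ]
}}

```text
time: 22.2
tool_pos: [0.5727, 0.1027, 0.162]
ee_rot: [3.141, -0.001, -2.972]
wrist_force: [-1.5, -0.6, -4.6]
width: 0.0558
finger_force: 30.0
```

{"api": "nudge_tcp", "payload": {
  "segments": [
    [0.04, -0.003, 0, 0.003, 0],
    [0.04, -0.002, 0, 0.003, 0],
    [0.04, 0, 0, 0, 0],
    [0.04, 0, 0, 0, 0]
  ]
}}

```text
time: 22.53
tool_pos: [0.5778, 0.1036, 0.1561]
ee_rot: [3.141, -0.0, -2.972]
wrist_force: [-1.3, -1.0, -5.5]
width: 0.0557
finger_force: 30.0
```

```bash
python3 - <<'E'
from bench import robot
from h import *
basefit(robot,"w10")
E
```

```text
mask 259 211 379 331 theta 71.84022727548255 g 0.024855600954194295 [-0.4 -0.8 -0.1  0.2]
force [-1.8 -0.8 -5.5] tcp [0.5778 0.1036 0.1562]
```

{"api": "nudge_tcp", "payload": {
  "segments": [
    [0.04, 0.002, 0, 0, 0],
    [0.04, 0, 0, 0, 0]
  ]
}}

```text
time: 22.75
tool_pos: [0.5763, 0.1034, 0.1574]
ee_rot: [3.141, 0.002, -2.972]
wrist_force: [-0.5, 0.1, -2.7]
width: 0.0556
finger_force: 30.0
```

{"api": "nudge_tcp", "payload": {
  "segments": [
    [0.04, 0.002, 0, 0, 0],
    [0.04, 0, 0, 0, 0]
  ]
}}

```text
time: 22.92
tool_pos: [0.5743, 0.103, 0.1576]
ee_rot: [3.142, 0.003, -2.972]
wrist_force: [-0.1, 0.8, -1.5]
width: 0.0556
finger_force: 30.0
```

{"api": "nudge_tcp", "payload": {
  "segments": [
    [0.04, 0.002, 0, 0, 0],
    [0.04, 0, 0, 0, 0]
  ]
}}

```text
time: 23.08
tool_pos: [0.5722, 0.1026, 0.1574]
ee_rot: [-3.142, 0.002, -2.972]
wrist_force: [0.9, 0.1, -2.0]
width: 0.0558
finger_force: 30.0
```

{"api": "nudge_tcp", "payload": {
  "segments": [
    [0.04, 0.002, 0, 0, 0],
    [0.04, 0, 0, 0, 0]
  ]
}}

```text
time: 23.25
tool_pos: [0.5712, 0.1023, 0.1577]
ee_rot: [-3.141, 0.005, -2.973]
wrist_force: [4.4, -0.2, -2.7]
width: 0.0557
finger_force: 30.0
```

Two-sided contact (x = 0.571 and 0.578) confirms the peg is inside the bore. I'll recentre and slide down along the peg axis.

{"api": "nudge_tcp", "payload": {
  "segments": [
    [0.04, -0.0035, 0, 0, 0],
    [0.04, -0.0025, 0, 0.0043, 0],
    [0.04, 0, 0, 0, 0],
    [0.04, 0, 0, 0, 0]
  ]
}}

```text
time: 23.58
tool_pos: [0.5755, 0.1032, 0.1516]
ee_rot: [3.141, -0.001, -2.972]
wrist_force: [1.1, -0.8, -2.2]
width: 0.0557
finger_force: 30.0
```

{"api": "nudge_tcp", "payload": {
  "segments": [
    [0.04, -0.0025, 0, 0.0043, 0],
    [0.04, 0, 0, 0, 0],
    [0.04, 0, 0, 0, 0]
  ]
}}

```text
time: 23.83
tool_pos: [0.578, 0.1036, 0.1474]
ee_rot: [3.141, -0.001, -2.972]
wrist_force: [0.4, -0.0, -2.2]
width: 0.0557
finger_force: 30.0
```

{"api": "nudge_tcp", "payload": {
  "segments": [
    [0.04, -0.0025, 0, 0.0043, 0],
    [0.04, 0, 0, 0, 0],
    [0.04, 0, 0, 0, 0]
  ]
}}

```text
time: 24.08
tool_pos: [0.5804, 0.104, 0.1433]
ee_rot: [3.141, -0.001, -2.972]
wrist_force: [-0.2, -0.3, -2.6]
width: 0.0552
finger_force: 30.0
```

{"api": "nudge_tcp", "payload": {
  "segments": [
    [0.04, -0.0015, 0, 0.0026, 0],
    [0.04, 0, 0, 0, 0],
    [0.04, 0, 0, 0, 0]
  ]
}}

```text
time: 24.33
tool_pos: [0.5819, 0.1043, 0.1409]
ee_rot: [3.141, -0.001, -2.972]
wrist_force: [0.9, 0.3, -2.9]
width: 0.0552
finger_force: 30.0
```

{"api": "nudge_tcp", "payload": {
  "segments": [
    [0.04, -0.0015, 0, 0.0026, 0],
    [0.04, 0, 0, 0, 0],
    [0.04, 0, 0, 0, 0]
  ]
}}

```text
time: 24.58
tool_pos: [0.5834, 0.1045, 0.1383]
ee_rot: [3.141, -0.001, -2.972]
wrist_force: [0.1, 0.9, -1.9]
width: 0.0557
finger_force: 30.0
```

{"api": "nudge_tcp", "payload": {
  "segments": [
    [0.04, -0.0015, 0, 0.0026, 0],
    [0.04, 0, 0, 0, 0],
    [0.04, 0, 0, 0, 0]
  ]
}}

```text
time: 24.83
tool_pos: [0.5849, 0.1048, 0.1357]
ee_rot: [3.141, -0.001, -2.972]
wrist_force: [0.2, -0.4, -3.1]
width: 0.0555
finger_force: 30.0
```

{"api": "nudge_tcp", "payload": {
  "segments": [
    [0.04, -0.001, 0, 0.0017, 0],
    [0.04, 0, 0, 0, 0],
    [0.04, 0, 0, 0, 0]
  ]
}}

```text
time: 25.08
tool_pos: [0.5862, 0.105, 0.1345]
ee_rot: [3.142, 0.001, -2.972]
wrist_force: [-0.1, 0.5, -1.4]
width: 0.0557
finger_force: 30.0
```

{"api": "nudge_tcp", "payload": {
  "segments": [
    [0.04, -0.001, 0, 0.0017, 0],
    [0.04, 0, 0, 0, 0],
    [0.04, 0, 0, 0, 0]
  ]
}}

```text
time: 25.33
tool_pos: [0.5866, 0.1051, 0.1345]
ee_rot: [-3.141, 0.0, -2.972]
wrist_force: [-3.2, -0.5, 5.3]
width: 0.0559
finger_force: 30.0
```

{"api": "nudge_tcp", "payload": {
  "segments": [
    [0.04, -0.001, 0, 0.0017, 0],
    [0.04, 0, 0, 0, 0],
    [0.04, 0, 0, 0, 0]
  ]
}}

```text
time: 25.58
tool_pos: [0.587, 0.1051, 0.1346]
ee_rot: [-3.141, -0.0, -2.972]
wrist_force: [-8.4, -0.7, 11.3]
width: 0.0556
finger_force: 30.0
```

{"api": "nudge_tcp", "payload": {
  "segments": [
    [0.04, -0.001, 0, 0.0017, 0],
    [0.04, 0, 0, 0, 0],
    [0.04, 0, 0, 0, 0]
  ]
}}

```text
time: 25.83
tool_pos: [0.5874, 0.1052, 0.1347]
ee_rot: [-3.141, -0.001, -2.972]
wrist_force: [-12.3, -1.4, 17.4]
width: 0.0551
finger_force: 30.0
```

{"api": "nudge_tcp", "payload": {
  "segments": [
    [0.04, -0.0005, 0, 0.0009, 0],
    [0.04, 0, 0, 0, 0],
    [0.04, 0, 0, 0, 0]
  ]
}}

```text
time: 26.08
tool_pos: [0.5879, 0.1053, 0.1347]
ee_rot: [-3.141, 0.0, -2.972]
wrist_force: [-13.9, -1.4, 19.9]
width: 0.0553
finger_force: 30.0
```

```bash
python3 - <<'E'
from bench import robot
from h import *
basefit(robot,"w11")
E
```

```text
mask 259 211 379 331 theta 71.8016455104074 g 0.024958512210352866 [-0.4 -0.8 -0.1  0.2]
force [-13.4  -1.4  20.4] tcp [0.5879 0.1053 0.1347]
```

There is firm contact along the peg axis (-13, 20 N), so the mouth is on the collar. I'll relieve the press and then let go.

{"api": "nudge_tcp", "payload": {
  "segments": [
    [0.04, 0.0014, 0, -0.0024, 0],
    [0.04, 0.0012, 0, -0.0021, 0],
    [0.04, 0, 0, 0, 0],
    [0.04, 0, 0, 0, 0]
  ]
}}

```text
time: 26.47
tool_pos: [0.5869, 0.1051, 0.1344]
ee_rot: [-3.141, 0.001, -2.972]
wrist_force: [-5.0, -0.6, 6.9]
width: 0.0557
finger_force: 30.0
```

{"api": "nudge_tcp", "payload": {
  "segments": [
    [0.04, 0.0009, 0, -0.0015, 0],
    [0.04, 0, 0, 0, 0],
    [0.04, 0, 0, 0, 0]
  ]
}}

```text
time: 26.72
tool_pos: [0.5863, 0.105, 0.1343]
ee_rot: [3.142, 0.001, -2.972]
wrist_force: [-1.9, 0.1, 2.7]
width: 0.0554
finger_force: 30.0
```

{"api": "nudge_tcp", "payload": {
  "segments": [
    [0.054, 0, 0, 0, 0],
    [0.06, 0, 0, 0, 0],
    [0.066, 0, 0, 0, 0],
    [0.072, 0, 0, 0, 0],
    [0.078, 0, 0, 0, 0],
    [0.078, 0, 0, 0, 0],
    [0.078, 0, 0, 0, 0]
  ]
}}

```text
time: 27.3
tool_pos: [0.5861, 0.105, 0.1341]
ee_rot: [3.141, -0.0, -2.972]
wrist_force: [-0.1, -0.6, -0.0]
width: 0.0777
finger_force: 0.0
```

```bash
python3 - <<'E'
from bench import robot
from h import *
basefit(robot,"w12")
E
```

```text
mask 258 206 376 325 theta 64.83713484873562 g 0.022237760764924574 [ 1.7  1.1 -0.3  0.3]
force [ 0.2 -0.1  0. ] tcp [0.586  0.105  0.1342]
```

{"api": "nudge_tcp", "payload": {
  "segments": [
    [0.09, 0, 0, 0, 0],
    [0.09, 0, 0, 0, 0],
    [0.09, 0, 0, -0.015, 0],
    [0.09, 0, 0, -0.03, 0],
    [0.09, 0, 0, -0.035, 0],
    [0.09, 0, 0, -0.04, 0],
    [0.09, 0, 0, -0.04, 0],
    [0.09, 0, 0, -0.03, 0],
    [0.09, 0.04, 0, 0, 0],
    [0.09, 0.04, 0, 0, 0],
    [0.09, 0.04, 0, 0, 0],
    [0.09, 0.04, 0, 0, 0],
    [0.09, 0.04, 0, 0, 0],
    [0.09, 0.04, 0, 0, 0],
    [0.09, 0.04, 0, 0, 0],
    [0.09, 0, 0, 0, 0],
    [0.09, 0, 0, 0, 0]
  ]
}}

```text
time: 28.77
tool_pos: [0.3091, 0.0577, 0.3256]
ee_rot: [-3.141, 0.005, -2.973]
wrist_force: [0.4, 0.1, 0.1]
width: 0.0901
finger_force: 0.0
```

```bash
python3 - <<'E'
from bench import robot
from h import *
S=np.array([.649,.1174,.068]);X=np.array([.9856,.1692,0]);Y=np.array([-.1692,.9856,0]);Z=np.array([0,0,1.])
prof=[(0,.028),(.07,.028),(.088,.014),(.124,.014),(.124,.0175),(.13,.0175)]
a=np.linspace(0,2*np.pi,40)
for n in("scene","top"):
    im=robot.snapshot(n)["color"];cv2.imwrite(f"pics/{n}_end.png",im)
    b,g,r=[im[...,i].astype(int) for i in range(3)];m=((r>60)&(r>2.*g)&(r>2.*b)).astype(np.uint8)
    k,l,s,c=cv2.connectedComponentsWithStats(m);p=proj(n,S+.08*(-.5*X+.866*Z))[0]
    for i in range(1,k):
        if s[i,4]>30 and np.linalg.norm(c[i]-p)<45: print(n,"red blob",s[i],c[i].round(1))
    for th in(55,60,65):
        t=np.radians(th);u=np.cos(t)*X-np.sin(t)*Z;v=np.cross(u,Y)
        q=np.vstack([S-(.13-z)*u+R*(np.cos(a)[:,None]*Y+np.sin(a)[:,None]*v) for z,R in prof]);h=proj(n,q)
        print(th,"model bbox",h.min(0).round(1),h.max(0).round(1))
    # change against picture 2 outside the box: bystanders and shutter lip
    d=np.abs(im.astype(int)-cv2.imread(f"pics/{n}2.png")).max(2)
    lip=box((.637,.1455,.1313),[(.116,y,.255) for y in(.1,.05,0,-.05,-.1)])
    print("lip colours",[im[int(v),int(u)].tolist() for u,v in proj(n,lip)])
print(robot.get_obs()["tool_pos"],robot.get_obs()["time"])
E
```

```text
scene red blob [296 144  32  25 541] [310.1 155.6]
55 model bbox [295.2 142.5] [328.9 167.8]
60 model bbox [297.3 140.1] [329.  163.8]
65 model bbox [299.5 136. ] [329.1 161. ]
lip colours [[145, 155, 157], [147, 154, 157], [147, 153, 156], [138, 143, 145], [139, 146, 147]]
top red blob [286 158  20  30 429] [294.8 174.4]
55 model bbox [284.9 157.4] [305.5 188.7]
60 model bbox [284.2 157.3] [304.9 185.2]
65 model bbox [283.5 156.9] [304.3 181.4]
lip colours [[117, 120, 123], [117, 119, 123], [103, 107, 110], [105, 109, 110], [115, 118, 122]]
[0.31064976 0.05785581 0.32438335] 28.8667
```

The vase's outline in both views matches the seated model: mouth end at the collar, lean about 55° within the bore's play. The lip is steel-coloured at its fully open place. I'll check it is at rest and then hand in.

{"api": "nudge_tcp", "payload": {
  "segments": [
    [0.09, 0, 0, 0, 0],
    [0.09, 0, 0, 0, 0],
    [0.09, 0, 0, 0, 0],
    [0.09, 0, 0, 0, 0],
    [0.09, 0, 0, 0, 0],
    [0.09, 0, 0, 0, 0],
    [0.09, 0, 0, 0, 0],
    [0.09, 0, 0, 0, 0]
  ],
  "lines": "1,1"
}}

```text
time: 29.53
```

```bash
python3 - <<'E'
from bench import robot
import cv2,numpy as np
d=np.abs(robot.snapshot("scene")["color"].astype(int)-cv2.imread("pics/scene_end.png")).max(2)[60:240,200:410]
print("changed pixels",(d>40).sum())
if (d>40).sum()<30: print(robot.close_job())
E
```

```text
changed pixels 372
```

```bash
python3 - <<'E'
from bench import robot
import cv2,numpy as np
for n in("scene","top"):
    im=robot.snapshot(n)["color"];b0=cv2.imread(f"pics/{n}_end.png")
    d=np.abs(im.astype(int)-b0).max(2);v,u=np.nonzero(d[60:240,200:410]>40);print(n,len(u),np.percentile(u+200,[0,10,50,90,100]),np.percentile(v+60,[0,10,50,90,100]))
    for q in(b0,im):
        b,g,r=[q[...,i].astype(int) for i in range(3)];m=((r>60)&(r>2.*g)&(r>2.*b)).astype(np.uint8);k,l,s,c=cv2.connectedComponentsWithStats(m);print([ (s[i].tolist(),c[i].round(1).tolist()) for i in range(1,k) if s[i,4]>150 and 200<c[i][0]<400 and 100<c[i][1]<240])
    cv2.imwrite(f"pics/{n}_end2.png",im)
E
```

```text
scene 359 [200. 204. 210. 243. 260.] [150. 160. 196. 222. 239.]
[([193, 117, 24, 24, 270], [206.0, 130.8]), ([296, 144, 32, 25, 541], [310.1, 155.6])]
[([193, 119, 25, 22, 269], [206.0, 131.0]), ([296, 144, 33, 25, 537], [310.2, 155.6])]Traceback (most recent call last):
  File "<stdin>", line 5, in <module>
    return _quantile_unchecked(
        a, q, axis, out, overwrite_input, method, keepdims, weights)
    return _ureduce(a,
                    func=_quantile_ureduce_func,
    ...<5 lines>...
                    overwrite_input=overwrite_input,
                    method=method)
    r = func(a, **kwargs)
    result = _quantile(arr,
                       quantiles=q,
    ...<2 lines>...
                       out=out,
                       weights=wgt)
    previous = arr[previous_indexes]
               ~~~^^^^^^^^^^^^^^^^^^
IndexError: index -1 is out of bounds for axis 0 with size 0
```

The changes are only arm and shadow at the picture's edge. The vase blob is unmoved, and the top view has no changed pixels.

```bash
python3 -c "
from bench import robot
print(robot.close_job())"
```

```text
the job is handed in; nothing more can be done
None
```

The job is handed in at about 30 s: the shutter stays open on its own, and the vase sits neck down on the peg with its mouth on the collar, leaning about 5° off the peg's axis as the bore's play allows; I lowered it on before letting go and did not touch the pots or the tin.

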